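Start the heated airer

TASK

Start the wall airer: press the far half of the green rocker until it is fully on, then press the blue key on the cream console all the way in, and then press the yellow start key right down and let it spring back, in that order. Only press: do not pick up or shove the console, leave the white rocker and the red key alone, and leave the other things on the shelf where they stand.

Things in the scene. Friction and masses are not known exactly. Their poses are not given: they have to be found in the camera images.
- green_switch: green isolator switch: grey housing fixed to the shelf, 90 mm long (its x) by 64 mm wide (its y), 30 mm high, carrying one flat green paddle rocker. Origin: centre of its underside; x points along the paddle towards the half that is pressed for on (roughly away from the robot), z up.
- white_switch: white isolator switch: grey housing fixed to the shelf, 90 mm long (its x) by 64 mm wide (its y), 30 mm high, carrying one flat white paddle rocker. Origin: centre of its underside; x points along the paddle towards the half that is pressed for on (roughly away from the robot), z up.
- green_paddle (a joint): green rocker paddle's tilt in rad: 0 off (far half raised by 0.2 rad), 0.4 fully on (far half down by 0.2 rad). It turns about the switch's y axis, 37 mm above the shelf at the middle of the housing, and stays where it is left (friction 0.05 N m, about 2.5 N at the press point).
- white_paddle (a joint): white rocker paddle's tilt in rad: 0 off (far half raised by 0.2 rad), 0.4 fully on (far half down by 0.2 rad). It turns about the switch's y axis, 37 mm above the shelf at the middle of the housing, and stays where it is left (friction 0.05 N m, about 2.5 N at the press point).
- green_press (a point): top of the green paddle, middle of its far half, 20 mm from the pivot (black dot 2 mm farther out). Paddle 60 x 36 x 8 mm, pivot under its middle, proud of the housing everywhere. The point is 49 mm above the shelf when off, 41 mm fully on; a flat fingertip 22 mm wide over it must come down to 43 mm for fully on. The frame tilts with the paddle.
- white_press (a point): top of the white paddle, middle of its far half, 20 mm from the pivot (black dot 2 mm farther out). Paddle 60 x 36 x 8 mm, pivot under its middle, proud of the housing everywhere. The point is 49 mm above the shelf when off, 41 mm fully on; a flat fingertip 22 mm wide over it must come down to 43 mm for fully on. The frame tilts with the paddle.
- console: cream cordless control console, loose on rubber feet, 0.8 kg: 130 mm (its x) by 270 mm (its y) by 44 mm high. Origin: centre of its underside, z up; three round keys in a row along its y: blue at +90 mm, yellow in the middle, red at -90 mm.
- blue_top (a point): centre of the flat top of the blue round key, 34 mm across, the heat selector; it stays in where it is pushed (friction 3 N, no spring). It stands 13 mm proud of the console's top, 57 mm above the shelf, and has 7 mm of straight downward travel, ending 6 mm proud.
- yellow_top (a point): centre of the flat top of the yellow round key, 34 mm across, the start key; sprung, 1.5 N to begin and 5 N fully down, and comes back up by itself. It stands 13 mm proud of the console's top, 57 mm above the shelf, and has 7 mm of straight downward travel, ending 6 mm proud.
- red_top (a point): centre of the flat top of the red round key, 34 mm across, the reset key; sprung like the yellow one, to be left alone. It stands 13 mm proud of the console's top, 57 mm above the shelf, and has 7 mm of straight downward travel, ending 6 mm proud.
- blue_key (a joint): how far the blue key is pressed, in m: 0 up, 0.007 fully in
- yellow_key (a joint): how far the yellow key is pressed, in m: 0 up, 0.007 fully in
- red_key (a joint): how far the red key is pressed, in m: 0 up, 0.007 fully in
- caddy: two-tier stacking plastic caddy, teal below and cream above, 170 x 200 x 190 mm high, loose; origin at centre of underside
- pump_bottle: closed pale-blue pump bottle with white press top, 68 mm across, 194 mm high, loose; origin at centre of underside
- peg_tin: aluminium tin of wooden pegs, 96 mm across, about 110 mm high, loose; origin at centre of underside
- funnel: folded pink silicone funnel, 112 mm across, 34 mm high, loose; origin at centre of underside
- brush: small bamboo brush lying bristles down, 50 x 150 (its y) x 36 mm high, loose; origin at centre of underside
- dose_cup: blue plastic dosing cup, 68 mm across, 60 mm high, loose; origin at centre of underside
There are look-alikes about, which are no part of the job. What is meant by the funnel is not grey, and is the smaller of those in its own colour.

How it is judged:
By the outcome, as a careful person would: the job done as asked, in the order asked, and still so for the second after the job is handed in, with the robot touching nothing.
It also fails if it takes over 40 s, if anything falls off the work surface, if the arm or the gripper's body presses on something with over 40 N, if the wrist force passes 120 N, or if a joint passes its speed limit or range.

ROBOT

A 7-joint arm with a two-finger parallel gripper is mounted at the origin on the work surface. World frame = base frame: x ahead of the robot, y to its left, z up, the work surface at z = 0. Lengths are in m, angles in rad, forces in N, time in s.
With the tool pointing down it reaches from about 0.425 to 0.875 m from the base axis. Payload 4.7 kg.
Tool frame: the origin (TCP) lies at the very end of the fingers, on their centre line; the grasp point (between the pads) lies 19 mm behind it (r.grip_depth is the distance from the TCP to the grasp point, in m); z points along the fingers, y is the line along which they close (so a half turn about z gives the same grasp; the last joint's range is limited). The gripper opens to 87 mm and grips with 3 to 60 N. Pads are 19 mm wide; open, the fingers measure 117 mm over their backs; the gripper's body (75 mm by 190 mm) begins 51 mm behind the grasp point.
Start: joints at [-1.326, 0.321, -0.07, 1.45, 0.023, 1.371, -0.057], TCP at [0.149, 0.633, 0.223] pointing down, gripper open.
Joint ranges: [-2.86, 2.86], [-0.3, 2.09], [-1.38, 1.24], [0.06, 2.45], [-1.56, 4.7], [0.09, 2.05], [-2.69, 2.69]. Speed limits (rad/s): [2.57, 2.57, 3.14, 3.14, 3.14, 3.14, 3.14].

INTERFACE

Orientations are given as a unit quaternion [x, y, z, w].
In Python, from rig import readout, imaging, r gives the robot as it stands. The module is installed in compiled form; this text tells all that it offers.
- The arm moves only by the tool servo_tool, never from a script. Its argument "series" is a list of rows, each a list of 5 numbers: the closure, from 0 (fully open) to 1 (shut), then the shift along the tool's x, y, z in m, then the turn about the tool's z in rad. A call has 1 to 20 rows; each row shifts and turns the commanded pose from where the row before left it, along the tool's axes as they then stand; what a row does not reach is not made up. A row lasts 1/12 s, in which the tool goes at most 41.7 mm and 7.16 degrees, less where a joint would pass 70% of its speed; a pose out of reach is approached as far as the arm can. A call is refused whole if a number of a shift passes 0.0417 or a number of a turn 0.125, either way. A call with a gripper value outside its range is refused whole. The fingers move at their own pace and stop on an object; the grip force is fixed at half the most. Time passes only in rows, so rows that do not move let the fingers close. It gives the time, the measured TCP pose, the force, the opening and the grip force at its end, in the units of the state.
- readout.state(): the state, without advancing time (a new reading comes with each control period).
- imaging.snapshot(name): name is "scene" or "top" or "wrist"; returns (picture, depth): 420x560x3 uint8, red, green, blue; 420x560 float32, m along the optical axis (not along the pixel's ray), 0 where there is no reading.
- imaging.camera_model(name): a dict with "fx", "fy", "cx", "cy" (pixels), "origin" and "rotation" of the camera in the world; the wrist camera has in their place "mount" (4x4, takes a point from camera to tool coordinates, whose origin is the TCP and whose axes are the flange's). Camera axes: x right, y up, looking along -z (the intrinsics and any distortion apply to the point x, -y, -z); pixel columns grow to the right and rows downward; lengths in m; the calibration is good to about 2 mm. A picture is of the moment at which its call begins: read the wrist's pose just before it. camera_model takes no time and is no camera call.
- r.hand_in(): hands the job in; it is judged then, once.
The state is a dict: "time_s": time; "qpos": joint angles; "dq": joint speeds; "effort": joint torques, N m; "ee_pos": TCP position; "orientation": TCP orientation; "wrist_force": force on the tool from outside, world axes, zero at the start; "wrist_torque": the same for the moment, N m; "width": opening from 0.0 (shut) to 1.0 (fully open); "grip_force": force on a finger pad.
Only numpy, scipy, OpenCV 4.12 (cv2) and the standard library are available. Lean on these libraries where they do the work, as an engineer would, in place of code of your own. Each camera call takes 0.05 s, during which the arm holds its last target. There are 200 camera calls.

## Working session

There is one attempt and no reset: what is moved stays moved. The work goes in short steps, Python scripts to look and compute and a tool call to move; the robot and the scene stay as the last step left them, time stands still between calls to the robot, and variables do not carry over. Pictures are saved under pics/ and viewed, at most 10 in all, crops included, and the job is handed in when it is done.

Besides the shell and the picture viewer there is one more tool, called after "Emit:" by a JSON object that holds its "api" and its "payload". servo_tool: Moves the arm, as the interface text tells. Its arguments: {"type":"object","properties":{"series":{"type":"array","items":{"type":"array","items":{"type":"number"}}}},"required":["series"]}

```bash
mkdir -p pics; cat > h.py <<'E'
import numpy as np, cv2
from rig import readout, imaging, r
def world(name,d):
    m=imaging.camera_model(name); v,u=np.mgrid[0:420,0:560]
    p=np.stack([(u-m['cx'])/m['fx']*d,-(v-m['cy'])/m['fy']*d,-d],-1)
    return p@np.array(m['rotation']).T+np.array(m['origin'])
E
python3 - <<'E'
from h import *
print(readout.state())
for n in("top","scene"):
    im,d=imaging.snapshot(n); np.savez(f"pics/{n}.npz",im=im,d=d); cv2.imwrite(f"pics/{n}.png",im[...,::-1])
    print(imaging.camera_model(n))
E
```

```text
{'time_s': 0.0, 'qpos': array([-1.32590963,  0.32184306, -0.07006208,  1.45165129,  0.02259293,
        1.37078166, -0.05688777]), 'dq': array([ 1.14464952e-03, -4.88588877e-04, -1.61041014e-03, -4.64500806e-04,
        9.41991146e-05, -1.17635777e-03,  5.66230828e-04]), 'effort': array([-3.56591645e-04, -4.91266072e+01, -4.04022820e-01, -3.12536967e+01,
       -6.38732314e-02,  4.33907867e-02,  1.69855557e-04]), 'ee_pos': array([0.14861956, 0.63222827, 0.2214602 ]), 'orientation': array([ 1.15127754e-01,  9.93350241e-01, -9.46433785e-04, -6.11992808e-05]), 'wrist_force': array([0.7282707 , 0.04327005, 0.39394768]), 'wrist_torque': array([-0.03748434,  0.01322222,  0.01168688]), 'grip_force': 0.0, 'width': 1.0013679459229134}
{'fx': 507.42120426126405, 'fy': 507.42120426126405, 'cx': 272.6078808968571, 'cy': 220.31701314237165, 'origin': array([0.43332451, 0.01962972, 1.57405003]), 'rotation': array([-0.03006909,  0.03334072,  0.70805305, -0.70473054])}
{'fx': 476.5113056994445, 'fy': 476.5113056994445, 'cx': 280.88888656239726, 'cy': 204.43227402884375, 'origin': array([ 1.48481934, -0.3375521 ,  0.7958769 ]), 'rotation': array([0.37024341, 0.25233374, 0.52141559, 0.72620471])}
```

View pics/top.png

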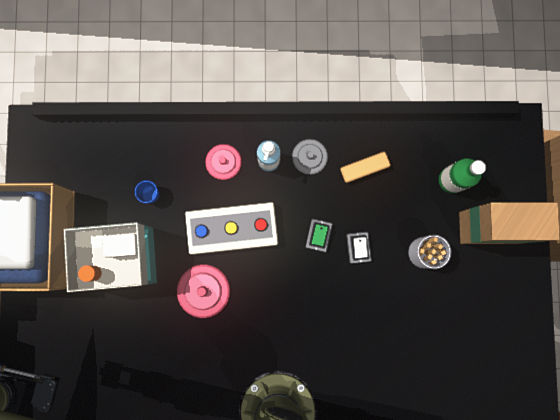

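View pics/scene.png

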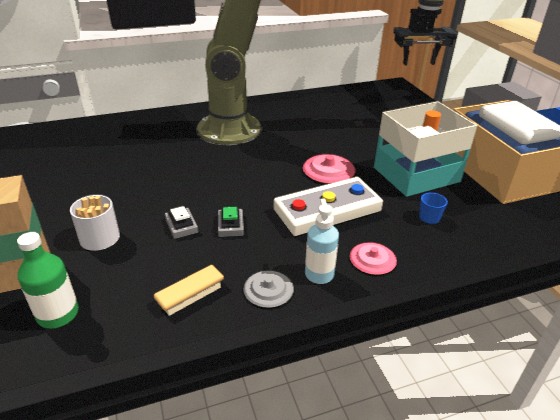

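Top view: blue key ≈(201,231), yellow ≈(231,228), red ≈(261,225), green rocker ≈(319,235), white ≈(359,246), and the arm is at lower left. The scene view agrees.

```bash
cat >> h.py <<'E'
from scipy.spatial.transform import Rotation as R
def world(name,d):
    m=imaging.camera_model(name); v,u=np.mgrid[0:420,0:560]
    p=np.stack([(u-m['cx'])/m['fx']*d,-(v-m['cy'])/m['fy']*d,-d],-1)
    return R.from_quat(m['rotation']).apply(p.reshape(-1,3)).reshape(420,560,3)+np.array(m['origin'])
H={'blue':(105,130),'yellow':(22,35),'red':(0,8),'green':(50,80)}
def seg(im,W,c,lo,hi):
    hs=cv2.cvtColor(im,cv2.COLOR_RGB2HSV); a,b=H[c]
    m=(hs[...,0]>=a)&(hs[...,0]<=b)&(hs[...,1]>110)&(hs[...,2]>60)
    m&=((W[...,:2]>lo)&(W[...,:2]<hi)).all(-1)&(W[...,2]>.03)&(W[...,2]<.08)
    return m
E
python3 - <<'E'
from h import *
boxes={'top':{'blue':(185,215,215,245),'yellow':(218,245,215,240),'red':(250,273,214,238),'green':(305,333,218,252),'white':(346,372,232,264)},
'scene':{'blue':(345,370,178,200),'yellow':(317,340,188,206),'red':(287,310,196,214),'green':(215,245,203,236)}}
for n in boxes:
    z=np.load(f"pics/{n}.npz"); im,d=z['im'],z['d']; W=world(n,d); hs=cv2.cvtColor(im,cv2.COLOR_RGB2HSV)
    for c,(a,b,e,f) in boxes[n].items():
        m=np.zeros((420,560),bool); s=hs[e:f,a:b]
        if c=='white': q=(s[...,1]<40)&(s[...,2]>190)
        else: q=(s[...,0]>=H[c][0])&(s[...,0]<=H[c][1])&(s[...,1]>110)&(s[...,2]>60)
        m[e:f,a:b]=q&(W[e:f,a:b,2]>.02); P=W[m]
        if len(P)<5: print(n,c,'few',len(P)); continue
        px=np.argwhere(m)[:,::-1].astype(np.float32); 
        rc=cv2.minAreaRect((P[:,:2]*1000).astype(np.float32))
        print(n,c,len(P),P.mean(0).round(4),P[:,2].min().round(3),P[:,2].max().round(3),np.round(rc[0],1),np.round(rc[1],1),round(rc[2],1))
    t=im[215:270,180:380] if n=='top' else im[170:245,150:390]
    cv2.imwrite(f"pics/{n}c.png",cv2.resize(t,None,fx=3.3,fy=3.3,interpolation=cv2.INTER_CUBIC)[...,::-1])
    w=(hs[...,1]<70)&(hs[...,2]>150)&(W[...,2]>.036)&(W[...,2]<.05)
    k=cv2.connectedComponentsWithStats(w.astype(np.uint8))
    for i in range(1,k[0]):
        if k[2][i,4]>500:
            P=W[k[1]==i]; print(n,'console',np.round(cv2.minAreaRect((P[:,:2]*1000).astype(np.float32)),1) if 0 else cv2.minAreaRect((P[:,:2]*1000).astype(np.float32)),P[:,2].mean())
s=readout.state(); print(R.from_quat(s['orientation']).as_matrix().round(3))
E
```

```text
top blue 108 [0.5396 0.2272 0.0563] 0.039 0.064 [540.3 226.9] [30.2 34.4] 82.0
top yellow 117 [0.548  0.1372 0.0687] 0.041 1.574 [496.4  86.5] [183.8  34.1] 44.9
top red 113 [0.5583 0.0486 0.0556] 0.041 0.065 [558.   48.8] [33.2 33.6] 89.5
top green 255 [ 0.5254 -0.1272  0.0616] 0.022 1.574 [480.1 -77.5] [ 61.4 206.7] 42.2
top white 231 [ 0.4871 -0.2507  0.0446] 0.02 0.059 [ 488.5 -251.3] [83.  35.7] 5.6
top console ((549.0014038085938, 138.8094482421875), (129.89041137695312, 269.16973876953125), 6.01350212097168) 0.044138166192849354
scene blue 107 [0.5546 0.2197 0.0602] 0.041 0.796 [1005.4  -40.2] [  34.1 1127.8] 59.9
scene yellow 111 [0.5631 0.1329 0.0599] 0.041 0.796 [999.  -99.3] [  35.2 1081.7] 62.0
scene red 127 [0.5636 0.0471 0.0527] 0.042 0.059 [554.5  54.4] [33.6 53.4] 51.4
scene green 188 [ 0.5334 -0.1295  0.0433] 0.027 0.051 [ 530.1 -128.6] [36.3 62.9] 75.5
scene console ((552.6260375976562, 136.67233276367188), (132.51612854003906, 272.1375732421875), 5.439450740814209) 0.04274080870874942
[[-0.973  0.229 -0.   ]
 [ 0.229  0.973 -0.002]
 [-0.    -0.002 -1.   ]]
```

View pics/topc.png

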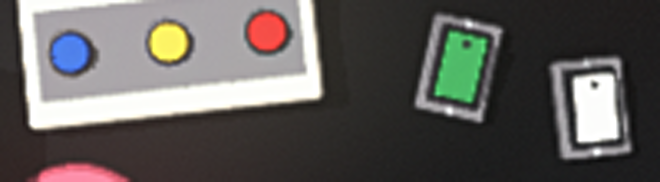

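```bash
python3 - <<'E'
from h import *
z=np.load("pics/top.npz"); im,d=z['im'],z['d']; W=world('top',d); hs=cv2.cvtColor(im,cv2.COLOR_RGB2HSV)
m=np.zeros((420,560),bool); s=hs[218:252,305:333]; m[218:252,305:333]=(s[...,0]>45)&(s[...,0]<85)&(s[...,1]>100)
m&=(d>1)
print(np.median(W[m],0),cv2.minAreaRect((W[m][:,:2]*1000).astype(np.float32)), cv2.minAreaRect(np.argwhere(m)[:,::-1].astype(np.float32)))
mm=imaging.camera_model('top')
def at(u,v,zz):
    D=R.from_quat(mm['rotation']).apply([(u-mm['cx'])/mm['fx'],-(v-mm['cy'])/mm['fy'],-1]); o=mm['origin']; return o+D*(zz-o[2])/D[2]
print('dot',at(180+467/3.3-.35,215+43/3.3-.35,.049))
print('paddle',at(180+461/3.3-.35,215+66/3.3-.35,.043))
ok=(d>.3)&(W[...,2]>.1)
for n,(a,b,e,f) in {'caddy':(64,158,222,294),'bottle':(255,282,138,172)}.items():
    P=W[e:f,a:b][ok[e:f,a:b]]; print(n,P.min(0),P.max(0))
M=R.from_quat(readout.state()['orientation']).as_matrix()
for t in [(.45,.35,.3),(.547,-.133,.16)]: print(M.T@(np.array(t)-readout.state()['ee_pos']))
E
```

```text
[ 0.52597459 -0.12790974  0.04388646] ((527.4782104492188, -130.06817626953125), (39.657501220703125, 63.17685317993164), 74.4235610961914) ((319.32354736328125, 234.70590209960938), (12.611852645874023, 20.615528106689453), 14.03624439239502)
dot [ 0.54753229 -0.13406119  0.049     ]
paddle [ 0.52688037 -0.12888225  0.043     ]
caddy [0.36863505 0.368916   0.10286181] [0.55327668 0.58371198 0.19830098]
bottle [ 0.7243772  -0.0072629   0.10097354] [0.79546086 0.05742171 0.20057283]
[-0.3579562  -0.2059919  -0.07804658]
[-0.56285632 -0.65375858  0.06273319]
```

Emit:
{"api": "servo_tool", "payload": {"series": [[1,0,0,-0.03,0],[1,0,0,-0.03,0],[1,0,0,-0.03,0],[1,0,0,0,0]]}}

```text
time_s: 0.43
ee_pos: [0.1491, 0.635, 0.3194]
orientation: [0.115, 0.993, 0.005, 0.0]
wrist_force: [0.2, 0.6, 0.9]
width: 0.779
grip_force: 0.0
```

Emit:
{"api": "servo_tool", "payload": {"series": [[1,-0.03,-0.0173,0,0],[1,-0.03,-0.0173,0,0],[1,-0.03,-0.0173,0,0],[1,-0.03,-0.0173,0,0],[1,-0.03,-0.0173,0,0],[1,-0.03,-0.0173,0,0],[1,-0.03,-0.0173,0,0],[1,-0.03,-0.0173,0,0],[1,-0.03,-0.0173,0,0],[1,-0.03,-0.0173,0,0],[1,-0.03,-0.0173,0,0],[1,-0.03,-0.0173,0,0],[1,0,0,0,0]]}}

```text
time_s: 1.52
ee_pos: [0.458, 0.3405, 0.3122]
orientation: [0.121, 0.993, -0.002, 0.002]
wrist_force: [0.7, -0.5, 0.2]
width: 0.003
grip_force: 0.0
```

Emit:
{"api": "servo_tool", "payload": {"series": [[1,-0.0156,-0.0345,0,0],[1,-0.0156,-0.0345,0,0],[1,-0.0156,-0.0345,0,0],[1,-0.0156,-0.0345,0,0],[1,-0.0156,-0.0345,0,0],[1,-0.0156,-0.0345,0,0],[1,-0.0156,-0.0345,0,0],[1,-0.0156,-0.0345,0,0],[1,-0.0156,-0.0345,0,0],[1,-0.0156,-0.0345,0,0],[1,-0.0156,-0.0345,0,0],[1,-0.0156,-0.0345,0,0],[1,-0.0156,-0.0345,0,0],[1,0,0,0,0],[1,0,0,0,0],[1,0,0,0,0]]}}

```text
time_s: 2.85
ee_pos: [0.5464, -0.1339, 0.312]
orientation: [0.115, 0.993, 0.0, -0.0]
wrist_force: [-0.3, -0.3, -0.7]
width: 0.005
grip_force: 0.0
```

```bash
cat >> h.py <<'E'
def go(t):
    s=readout.state(); return R.from_quat(s['orientation']).inv().apply(np.array(t)-s['ee_pos']).round(4)
E
python3 - <<'E'
from h import *
print(go((.545,-.133,.16)))
s=readout.state(); im,d=imaging.snapshot('wrist'); cv2.imwrite('pics/w1.png',im[...,::-1])
m=imaging.camera_model('wrist'); print(m)
M=R.from_quat(s['orientation']).as_matrix(); T=np.array(m['mount'])
v,u=np.mgrid[0:420,0:560]
p=np.stack([(u-m['cx'])/m['fx']*d,-(v-m['cy'])/m['fy']*d,-d],-1)
W=(p@T[:3,:3].T+T[:3,3])@M.T+s['ee_pos']
hs=cv2.cvtColor(im,cv2.COLOR_RGB2HSV)
for c,(a,b) in {'green':(45,85),'blue':(105,130),'yellow':(20,35)}.items():
    q=(hs[...,0]>=a)&(hs[...,0]<=b)&(hs[...,1]>100)&(hs[...,2]>60)&(d>.1)&(W[...,2]<.09)&(W[...,2]>.025)
    k=cv2.connectedComponentsWithStats(q.astype(np.uint8))
    for i in range(1,k[0]):
        if k[2][i,4]>80:
            P=W[k[1]==i]; print(c,len(P),k[3][i].round(),P.mean(0).round(4),cv2.minAreaRect((P[:,:2]*1000).astype(np.float32)))
E
```

```text
[0.0014 0.0005 0.152 ]
{'fx': 349.2891164454531, 'fy': 349.2891164454531, 'cx': 276.22676055795046, 'cy': 213.54093347109787, 'mount': array([[ 7.66520810e-04,  9.52772237e-01,  3.03684832e-01,
         8.38759899e-02],
       [ 9.99999498e-01, -9.26442071e-04,  3.82527696e-04,
        -2.53618534e-04],
       [ 6.45808173e-04,  3.03684387e-01, -9.52772468e-01,
        -1.63338818e-01],
       [ 0.00000000e+00,  0.00000000e+00,  0.00000000e+00,
         1.00000000e+00]])}
green 1435 [276. 156.] [ 0.5253 -0.1291  0.0456] ((528.451904296875, -130.10446166992188), (38.468177795410156, 62.99470901489258), 76.15503692626953)
yellow 834 [501. 124.] [0.5481 0.1345 0.0565] ((549.3564453125, 136.5854949951172), (33.88173294067383, 33.67364501953125), 76.6851577758789)
```

View pics/w1.png

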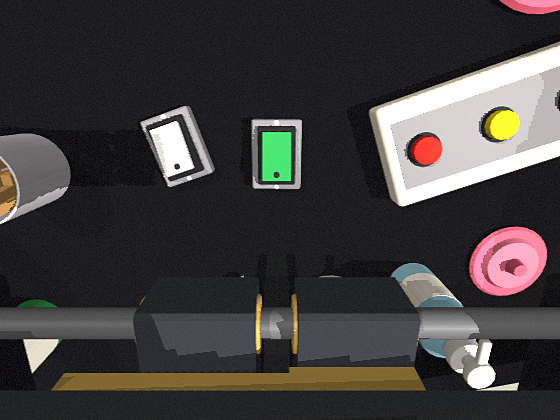

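The wrist view shows the green paddle at (276,156) aligned with the tool, the dot towards the fingers, and the white switch clear. The tool is over the press point.

Emit:
{"api": "servo_tool", "payload": {"series": [[1,0,0,0.03,0],[1,0,0,0.03,0],[1,0,0,0.03,0],[1,0,0,0.03,0],[1,0,0,0.03,0],[1,0,0,0.03,0],[1,0,0,0.03,0],[1,0,0,0.03,0],[1,0,0,0.01,0],[1,0,0,0,0],[1,0,0,0,0],[1,0,0,0,0]]}}

```text
time_s: 3.9
ee_pos: [0.5482, -0.1344, 0.0645]
orientation: [0.115, 0.993, 0.0, 0.002]
wrist_force: [0.6, -0.0, 0.8]
width: 0.008
grip_force: 0.0
```

Emit:
{"api": "servo_tool", "payload": {"series": [[1,0,0,0.003,0],[1,0,0,0.003,0],[1,0,0,0.003,0],[1,0,0,0.003,0],[1,0,0,0.003,0],[1,0,0,0.003,0],[1,0,0,0,0],[1,0,0,0,0],[1,0,0,0,0]]}}

```text
time_s: 4.65
ee_pos: [0.5471, -0.1348, 0.0449]
orientation: [0.115, 0.993, -0.0, 0.001]
wrist_force: [2.5, -0.4, 4.5]
width: 0.003
grip_force: 1.7
```

Emit:
{"api": "servo_tool", "payload": {"series": [[1,0,0,0.002,0],[1,0,0,0.002,0],[1,0,0,0.001,0],[1,0,0,0,0],[1,0,0,0,0],[1,0,0,0,0]]}}

```text
time_s: 5.15
ee_pos: [0.5482, -0.1351, 0.0424]
orientation: [0.115, 0.993, 0.0, 0.002]
wrist_force: [-1.3, 0.5, 17.6]
width: 0.005
grip_force: 9.0
```

Emit:
{"api": "servo_tool", "payload": {"series": [[1,0,0,-0.01,0],[1,0,0,-0.03,0],[1,0,0,-0.04,0],[1,0,0,-0.04,0],[1,0,0,-0.04,0],[1,0,0,-0.04,0],[1,0,0,0,0],[1,0,0,0,0],[1,0,0,0,0]]}}

```text
time_s: 5.9
ee_pos: [0.5454, -0.1343, 0.2384]
orientation: [0.115, 0.993, 0.0, -0.001]
wrist_force: [0.2, 0.2, -0.4]
width: 0.006
grip_force: 0.0
```

```bash
cat >> h.py <<'E'
def wrist():
    s=readout.state(); im,d=imaging.snapshot('wrist'); m=imaging.camera_model('wrist')
    M=R.from_quat(s['orientation']).as_matrix(); T=np.array(m['mount']); v,u=np.mgrid[0:420,0:560]
    p=np.stack([(u-m['cx'])/m['fx']*d,-(v-m['cy'])/m['fy']*d,-d],-1)
    W=(p@T[:3,:3].T+T[:3,3])@M.T+s['ee_pos']; hs=cv2.cvtColor(im,cv2.COLOR_RGB2HSV); out=[]
    for c,(a,b) in {'green':(45,85),'blue':(105,130),'yellow':(20,35)}.items():
        q=(hs[...,0]>=a)&(hs[...,0]<=b)&(hs[...,1]>100)&(hs[...,2]>60)&(d>.1)&(W[...,2]<.09)&(W[...,2]>.025)
        k=cv2.connectedComponentsWithStats(q.astype(np.uint8))
        for i in range(1,k[0]):
            if k[2][i,4]>80: out.append((c,W[k[1]==i]))
    return im,out
E
python3 - <<'E'
from h import *
im,o=wrist()
for c,P in o:
    A=np.c_[P[:,:2]-P[:,:2].mean(0),np.ones(len(P))]; g=np.linalg.lstsq(A,P[:,2],rcond=None)[0]
    print(c,len(P),np.median(P,0).round(4),'slope',g.round(3))
print(readout.state()['ee_pos'], go((.5405,.2265,.16)),go((.549,.137,.16)))
E
```

```text
green 1956 [ 0.5252 -0.1293  0.0465] slope [-0.171  0.089  0.046]
yellow 1011 [0.5474 0.1305 0.0575] slope [0.059 0.223 0.056]
[ 0.54507514 -0.13420677  0.23765733] [0.0866 0.3501 0.0779] [0.0579 0.2649 0.0778]
```

Green is fully on: the paddle slopes about −0.19 rad. Next, the blue key.

Emit:
{"api": "servo_tool", "payload": {"series": [[1,0.0087,0.035,0,0],[1,0.0087,0.035,0,0],[1,0.0087,0.035,0,0],[1,0.0087,0.035,0,0],[1,0.0087,0.035,0,0],[1,0.0087,0.035,0,0],[1,0.0087,0.035,0,0],[1,0.0087,0.035,0,0],[1,0.0087,0.035,0,0],[1,0.0087,0.035,0,0],[1,0,0,0,0],[1,0,0,0,0],[1,0,0,0,0]]}}

```text
time_s: 7.03
ee_pos: [0.5411, 0.2248, 0.2375]
orientation: [0.115, 0.993, -0.002, -0.001]
wrist_force: [0.5, -0.2, -0.4]
width: 0.007
grip_force: 0.0
```

```bash
python3 - <<'E'
from h import *
im,o=wrist()
for c,P in o: print(c,len(P),np.median(P,0).round(4),np.round(cv2.minAreaRect((P[P[:,2]>.052][:,:2]*1000).astype(np.float32))[0],1))
print(readout.state()['ee_pos'], go((.5405,.2265,.065)))
E
```

```text
blue 903 [0.539  0.2271 0.058 ] [539.8 226.9]
blue 2249 [0.6734 0.4022 0.0492] [658.9 393.1]
yellow 902 [0.548  0.1388 0.058 ] [549.3 138.2]
[0.54155895 0.224023   0.23809598] [0.0013 0.0026 0.1731]
```

Emit:
{"api": "servo_tool", "payload": {"series": [[1,0.0015,0.0025,0.03,0],[1,0,0,0.03,0],[1,0,0,0.03,0],[1,0,0,0.03,0],[1,0,0,0.03,0],[1,0,0,0.02,0],[1,0,0,0,0],[1,0,0,0,0],[1,0,0,0,0]]}}

```text
time_s: 7.83
ee_pos: [0.5422, 0.228, 0.0711]
orientation: [0.116, 0.993, 0.0, 0.001]
wrist_force: [0.5, 0.1, 0.8]
width: -0.003
grip_force: 0.0
```

Emit:
{"api": "servo_tool", "payload": {"series": [[1,0,0,0.003,0],[1,0,0,0.003,0],[1,0,0,0.003,0],[1,0,0,0.003,0],[1,0,0,0.003,0],[1,0,0,0.002,0],[1,0,0,0,0],[1,0,0,0,0],[1,0,0,0,0]]}}

```text
time_s: 8.58
ee_pos: [0.5409, 0.2287, 0.0524]
orientation: [0.115, 0.993, -0.0, -0.0]
wrist_force: [0.2, 0.9, 0.2]
width: 0.005
grip_force: 0.1
```

Emit:
{"api": "servo_tool", "payload": {"series": [[1,0,0,0.002,0],[1,0,0,0.002,0],[1,0,0,0.001,0],[1,0,0,0,0],[1,0,0,0,0],[1,0,0,0,0]]}}

```text
time_s: 9.08
ee_pos: [0.541, 0.2288, 0.0503]
orientation: [0.115, 0.993, 0.0, -0.0]
wrist_force: [-6.8, -2.2, 18.2]
width: 0.01
grip_force: 9.1
```

Emit:
{"api": "servo_tool", "payload": {"series": [[1,0,0,-0.01,0],[1,0,0,-0.03,0],[1,0,0,-0.04,0],[1,0,0,-0.04,0],[1,0,0,-0.04,0],[1,0,0,-0.03,0],[1,0,0,0,0],[1,0,0,0,0],[1,0,0,0,0]]}}

```text
time_s: 9.83
ee_pos: [0.5405, 0.2286, 0.2368]
orientation: [0.115, 0.993, -0.0, -0.0]
wrist_force: [-0.9, -1.1, -0.3]
width: 0.005
grip_force: 0.0
```

```bash
python3 - <<'E'
from h import *
im,o=wrist()
for c,P in o: print(c,len(P),np.median(P,0).round(4),np.round(cv2.minAreaRect((P[P[:,2]>.047][:,:2]*1000).astype(np.float32))[0],1))
print(readout.state()['ee_pos'], go((.549,.138,.07)))
E
```

```text
blue 832 [0.5395 0.227  0.0511] [539.8 226.9]
blue 2193 [0.6741 0.4024 0.0494] [658.9 393.1]
yellow 897 [0.5479 0.1389 0.058 ] [548.9 137.5]
[0.54015727 0.2284571  0.2359471 ] [-0.0296 -0.0858  0.166 ]
```

Blue measures 51.1 mm, against 58.0 mm before, so it is fully in and the console hasn't moved. Next, yellow.

Emit:
{"api": "servo_tool", "payload": {"series": [[1,-0.0099,-0.0285,0,0],[1,-0.0099,-0.0285,0,0],[1,-0.0099,-0.0285,0,0],[1,0,0,0.03,0],[1,0,0,0.03,0],[1,0,0,0.03,0],[1,0,0,0.03,0],[1,0,0,0.03,0],[1,0,0,0.015,0],[1,0,0,0,0],[1,0,0,0,0],[1,0,0,0,0]]}}

```text
time_s: 10.88
ee_pos: [0.5507, 0.1387, 0.073]
orientation: [0.115, 0.993, 0.0, 0.0]
wrist_force: [1.3, 0.6, 0.4]
width: 0.004
grip_force: 0.0
```

Emit:
{"api": "servo_tool", "payload": {"series": [[1,0,0,0.003,0],[1,0,0,0.003,0],[1,0,0,0.003,0],[1,0,0,0.003,0],[1,0,0,0.003,0],[1,0,0,0.003,0],[1,0,0,0.003,0],[1,0,0,0,0],[1,0,0,0,0],[1,0,0,0,0]]}}

```text
time_s: 11.72
ee_pos: [0.5505, 0.1388, 0.0519]
orientation: [0.115, 0.993, 0.0, 0.0]
wrist_force: [-1.4, -0.2, 5.1]
width: 0.005
grip_force: 2.1
```

Emit:
{"api": "servo_tool", "payload": {"series": [[1,0,0,0.002,0],[1,0,0,0.002,0],[1,0,0,0.001,0],[1,0,0,0,0],[1,0,0,0,0],[1,0,0,0,0]]}}

```text
time_s: 12.22
ee_pos: [0.5507, 0.1389, 0.0501]
orientation: [0.115, 0.993, 0.001, -0.0]
wrist_force: [-8.7, -2.2, 26.6]
width: 0.011
grip_force: 12.9
```

Hard stop at 26.6 N. Releasing.

Emit:
{"api": "servo_tool", "payload": {"series": [[1,0,0,-0.01,0],[1,0,0,-0.03,0],[1,0,0,-0.04,0],[1,0,0,-0.04,0],[1,0,0,-0.04,0],[1,0,0,-0.03,0],[1,0,0,0,0],[1,0,0,0,0],[1,0,0,0,0]]}}

```text
time_s: 12.97
ee_pos: [0.5498, 0.1386, 0.2353]
orientation: [0.115, 0.993, -0.0, -0.001]
wrist_force: [0.5, 0.6, 0.2]
width: 0.004
grip_force: 0.0
```

```bash
python3 - <<'E'
from h import *
im,o=wrist(); cv2.imwrite('pics/w2.png',im[...,::-1])
for c,P in o:
    g=np.linalg.lstsq(np.c_[P[:,:2]-P[:,:2].mean(0),np.ones(len(P))],P[:,2],rcond=None)[0]
    print(c,len(P),np.median(P,0).round(4),g.round(3))
E
```

```text
green 1774 [ 0.5269 -0.1269  0.0465] [-0.2    0.008  0.046]
blue 910 [0.5395 0.2263 0.051 ] [-0.004  0.014  0.051]
blue 2862 [0.6627 0.393  0.045 ] [ 0.026 -0.139  0.045]
yellow 930 [0.5481 0.1376 0.058 ] [0.033 0.037 0.057]
yellow 288 [ 0.7203 -0.2117  0.037 ] [ 0.02  -0.042  0.037]
```

View pics/w2.png

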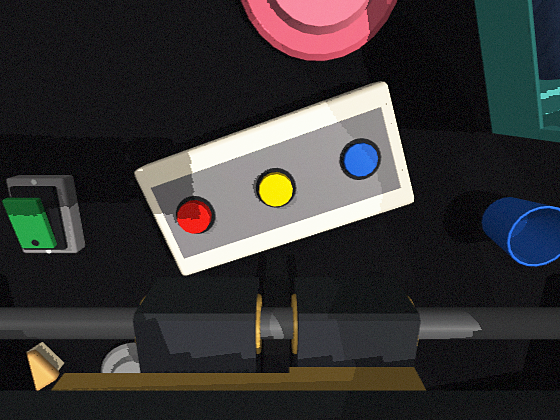

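The wrist view shows yellow (276,188) back up at 58 mm, blue (360,158) in at 51 mm, and green (30,222) on. The arm is touching nothing.

```bash
python3 -c "
from rig import r
print(r.hand_in())"
```

```text
the job is handed in; nothing more can be done
None
```

The job is handed in: green rocker fully on, blue key fully in, then yellow key pressed right down and back up, finished at about 13 s with the console, white rocker and red key left alone.

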